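One mixing cup off the stack

ROBOT

A 6-joint arm with a two-finger parallel gripper is mounted at the origin on a cart in front of the work surface, level with it; the furniture and walls round the work are solid. World frame = base frame: x ahead of the robot, y to its left, z up, the work surface at z = 0. Lengths are in m, angles in rad, forces in N, time in s.
With the tool pointing down it reaches from about 0.375 to 0.925 m from the base axis. Payload 5.7 kg.
Tool frame: the origin (TCP) lies midway between the tips of the shut fingers; the grasp point (between the pads) lies 19 mm behind it; z points along the fingers, x is the direction in which the jaws open and shut, and the axes are right-handed (so a half turn about z gives the same grasp; the last joint's range is limited). The gripper opens to 88 mm and grips with 3 to 60 N. Pads are 20 mm wide; open, the fingers measure 115 mm over their backs; the gripper's body (75 mm by 178 mm) begins 61 mm behind the grasp point.
Start: joints at [-1.256, 0.359, 1.51, -0, 1.272, -0.115], TCP at [0.25, -0.545, 0.223] pointing down, gripper open.
Joint ranges: [-2.97, 2.97], [-1.01, 2.36], [0.21, 2.38], [-0.96, 4.11], [0.2, 2.71], [-2.98, 2.98]. Speed limits (rad/s): [2.39, 2.39, 3.14, 3.14, 3.14, 3.14].

INTERFACE

Orientations are given as a unit quaternion [x, y, z, w].
In Python, from bench import move_ptp, servo_line, goto_joints, move_gripper, sleep, inverse_kinematics, capture, PlanningError, close_job, spot_in, silhouettes, current_clock, current_joint_pos, current_qvel, current_joint_torque, current_position, current_orientation, current_force, current_torque, current_finger_gap gives the robot as it stands. Calls block until the motion is done:
- move_ptp(position, orientation): joint-space move of the TCP to a pose.
- servo_line(position, orientation=None, rate=0.15, contact_N=None): straight line of the TCP; orientation=None keeps the orientation; rate is the mean speed in m/s. With contact_N (N) it stops when the force on the tool has changed by that much, and returns True; else False.
- goto_joints(angles): joint-space move.
- move_gripper(opening): finger opening in m; the grip force is fixed at half the most; returns when the fingers have stopped.
- sleep(seconds).
- inverse_kinematics(position, orientation): joint angles nearest the present ones, or None.
- capture(name): name is "scene" or "top" or "wrist"; returns a dict with "image" (384x512x3 uint8, blue, green, red), "range_z" (384x512 float32, m along the optical axis (not along the pixel's ray), 0 where there is no reading), "intrinsics" (3x3 intrinsics, pixels), "k1" (the pictures are not rectified: a ray, as slopes to the right and down, at radius r is drawn at 1 + k1 r^2 times it, then the intrinsics apply), "R" (3x3) and "t" (3): a world point X has camera coordinates R X + t. Camera axes: x right, y down, z forward; pixel columns grow to the right and rows downward; lengths in m; the calibration is good to about 2 mm. A picture is of the moment at which its call begins.
A pose or a line that the arm cannot do raises PlanningError and nothing moves.
- close_job(): hands the job in, once; it reports no verdict.
Trained networks look in the newest picture that a camera, given by its name, has taken for a name from the list of things; names that differ only in an ending like _2 or _b are one class to them, and where a whole thing is asked for, a point or a joint stands for the part that bears it (a point fixed in the world has none). Each returns a list of dicts, best first, with "conf" (0 to 1); they miss things now and then, are a little off and sometimes report something else, mostly with a low value. They report only what shows in the picture. A call takes as long as a camera call.
- spot_in(camera, query): "xy" ([column, row] in pixels, amid what is visible of it).
- silhouettes(camera, query): "region" (384x512 bool, what is visible of it) and "xy" ([column, row] in pixels, amid what is visible of it).
Readings, each from a call of its own:
- current_clock(): time.
- current_joint_pos(): joint angles.
- current_qvel(): joint speeds.
- current_joint_torque(): joint torques, N m.
- current_position(): TCP position.
- current_orientation(): TCP orientation.
- current_force(): force on the tool from outside, world axes, zero at the start.
- current_torque(): the same for the moment, N m.
- current_finger_gap(): finger opening in m.
Only numpy, scipy, OpenCV 4.12 (cv2) and the standard library are available. Lean on these libraries where they do the work, as an engineer would, in place of code of your own. Each camera call takes 0.05 s, during which the arm holds its last target.

TASK

Get a cup ready for mixing glue: lift only the top cup off the stack of three orange cups and stand it upright in the middle of the round cork mat, then let go. The other two orange cups must stay nested and standing where they are, and the stack of grey cups is to be left alone.

Things in the scene. Friction and masses are not known exactly. Their poses are not given: they have to be found in the camera images.
- orange_top_grip (a point): Top cup of the stack of three orange, white-rimmed cups, each 90 mm high, about 60 g: a collar 60 mm across, 50 mm high, wall 3 mm, above a foot tapering from 51 to 44 mm across that hides loosely, 40 mm deep, in the cup below. Point on the axis, 18 mm below its rim, 72 mm above its base, 32 mm above the rim of the next cup (fingers reaching lower take that one too). z: axis, up.
- orange_mid_grip (a point): The second orange cup, same form, in which the top one is nested, its rim carrying the top one's shoulder; a third stands below it on the bench (stack 190 mm high in all). Point on its axis 18 mm below its rim, at first 50 mm below the same point of the top cup; z up its axis. Must stay.
- mat_top (a point): Centre of the upper face of the round brown cork mat, 110 mm across and 6 mm thick, fixed on the bench; z up.
- grey_top_grip (a point): Upper cup of the stack of two grey cups, same form and size as the orange ones (stack 140 mm high, at least 170 mm from the mat and the orange stack, centre to centre). Point on its axis 18 mm below its rim; z up its axis. Not to be moved.

How it is judged:
By the outcome, as a careful person would: the job done as asked, in the order asked, and still so for the second after the job is handed in, with the robot touching nothing.
It also fails if it takes over 38 s, if anything falls off the work surface, if the arm or the gripper's body presses on something with over 40 N, if the wrist force passes 120 N, or if a joint passes its speed limit or range.

## Working session

There is one attempt and no reset: what is moved stays moved. The work goes in short steps, each a Python script; the robot and the scene stay as the last script left them, time stands still between calls to the robot, and variables do not carry over. Pictures are saved under pics/ and viewed, and the job is handed in when it is done.

```bash
mkdir -p pics; ls
python3 - <<'E'
from bench import *
import cv2,numpy as np
for c in ["scene","top"]:
    d=capture(c); im=d["image"].copy()
    np.savez(f"/tmp/{c}.npz",**{k:d[k] for k in d})
    print(c,d["intrinsics"].tolist(),d["k1"],(-np.array(d["R"]).T@d["t"]).round(3))
    for q in ["orange_top_grip","orange_mid_grip","mat_top","grey_top_grip"]:
        r=spot_in(c,q)
        print(q,[(np.round(a["xy"]).tolist(),round(a["conf"],2)) for a in r[:4]])
        for a in r[:1]: cv2.circle(im,tuple(int(v) for v in a["xy"]),4,(255,0,255),1)
    cv2.imwrite(f"pics/{c}0.png",im)
print(current_clock())
E
```

```text
pics
scene [[359.3356370628349, 0.0, 260.74365500147286], [0.0, 359.3356370628349, 196.2226925196814], [0.0, 0.0, 1.0]] -0.06802136053999154 [-0.151  0.529  0.513]
orange_top_grip [([178.0, 204.0], 0.8), ([181.0, 230.0], 0.15)]
orange_mid_grip [([181.0, 232.0], 0.61)]
mat_top [([253.0, 234.0], 0.9)]
grey_top_grip [([323.0, 180.0], 0.71)]
top [[370.39424350447246, 0.0, 257.211246111905], [0.0, 370.39424350447246, 197.15264040922824], [0.0, 0.0, 1.0]] -0.11352662270782317 [0.32  0.127 0.951]
orange_top_grip [([167.0, 218.0], 0.8)]
orange_mid_grip [([184.0, 227.0], 0.61)]
mat_top [([261.0, 211.0], 0.91)]
grey_top_grip [([342.0, 211.0], 0.95)]
0.5
```

View pics/scene0.png

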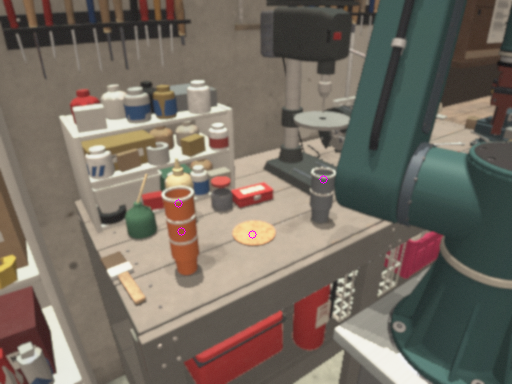

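View pics/top0.png

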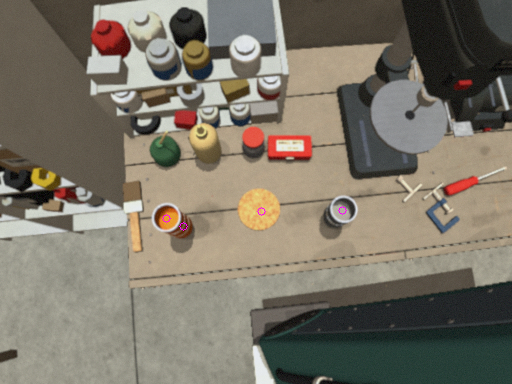

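The scene view shows the orange stack at (180,230), the mat at (253,234) and the grey cups at (322,195). In the top view, the orange rim is at (167,218), the mat at (260,210) and the grey cups at (342,211). The network detections agree with both pictures.

```bash
cat > h.py <<'E'
import numpy as np,cv2
from scipy.optimize import least_squares
def cloud(d):
    K=np.array(d["intrinsics"]);k1=float(d["k1"]);z=np.array(d["range_z"],float)
    v,u=np.mgrid[0:z.shape[0],0:z.shape[1]]
    pts=np.stack([u.ravel(),v.ravel()],1).astype(float)[:,None]
    n=cv2.undistortPoints(pts,K,np.array([k1,0,0,0.])).reshape(z.shape+(2,))
    c=np.dstack([n[...,0]*z,n[...,1]*z,z])
    X=(c-np.array(d["t"]))@np.array(d["R"])
    X[z<=0]=np.nan
    return X
def circ(P):
    f=lambda p:np.hypot(P[:,0]-p[0],P[:,1]-p[1])-p[2]
    r=least_squares(f,[*np.median(P[:,:2],0),.03],loss='soft_l1',f_scale=.002)
    return r.x,np.sqrt(np.mean(r.fun**2))
E
python3 - <<'E'
from h import *
from bench import *
for c in ["top","scene"]:
    d=capture(c);X=cloud(d)
    for q,h in [("orange_top_grip",.19),("orange_mid_grip",.14),("mat_top",.006),("grey_top_grip",.14)]:
        r=silhouettes(c,q)
        if not r: print(q,None);continue
        m=r[0]["region"];P=X[m];P=P[~np.isnan(P[:,0])]
        print(c,q,m.sum(),r[0]["conf"],"z pct",np.percentile(P[:,2],[2,50,90,98]).round(3),"bb",np.percentile(P[:,:2],[2,98],axis=0).round(3).tolist())
        if q!="mat_top":
            k=np.abs(P[:,2]-h)<.006
            if k.sum()>8: print("  rim",k.sum(),circ(P[k]))
            k=(P[:,2]>h-.045)&(P[:,2]<h-.01)
            if c=="scene":print("  wall",k.sum(),circ(P[k]))
        else:
            cs,_=cv2.findContours(m.astype(np.uint8),0,1);e=max(cs,key=len)[:,0]
            print("  mean",P.mean(0),"contour",circ(np.array([X[b,a] for a,b in e if not np.isnan(X[b,a,0])])))
    # height map 
    if c=="top":
        k=(X[...,2]>.03)
        H={}
        for p in X[k]:
            key=(round(p[0]/.03),round(p[1]/.03)); H[key]=max(H.get(key,0),p[2])
        for i in range(25,7,-1): print("%.2f"%(i*.03)," ".join("%3d"%(H.get((i,j),0)*1000) for j in range(18,-13,-1)))
        print("y:",[round(j*.03,2) for j in range(18,-13,-1)])
E
```

```text
orange_top_grip None
top orange_mid_grip 102 0.42 z pct [0.093 0.118 0.137 0.142] bb [[0.428, 0.276], [0.463, 0.304]]
  rim 16 (array([0.46315009, 0.31076361, 0.03719862]), np.float64(0.0005207852852692537))
top mat_top 1355 0.84 z pct [0.001 0.005 0.007 0.008] bb [[0.436, 0.06], [0.535, 0.155]]
  mean [0.48457208 0.10737522 0.00497376] contour (array([0.4851003 , 0.10723727, 0.05305738]), np.float64(0.0013055924086567432))
top grey_top_grip 670 0.95 z pct [0.09  0.101 0.139 0.141] bb [[0.414, -0.107], [0.469, -0.049]]
  rim 143 (array([ 0.4421647 , -0.07811897,  0.02853504]), np.float64(0.0013093890785910232))
0.75   0   0   0 260 317 316 316 260 343 344 340 344 342 326 343 344 310 291   0   0   0   0   0  33 443 333 318 256 190   0   0
0.72   0   0   0 259 314 315 316 259 326 326 324 342 338 321 342 343 260 261   0   0   0   0   0  34 477 211 214 211 181   0   0
0.69   0   0   0   0   0   0  69  72  61   0 128 131   0   0  85  86   0   0   0   0   0   0   0  34 510 214 214 213 212   0   0
0.66   0   0   0   0   0   0  84 133 156 121 180 178 123   0  88  86  46  38  38  37  35   0  
[... 2407 characters left out ...]
457, 0.336]]
  rim 81 (array([0.45662464, 0.30745216, 0.02847036]), np.float64(0.0010499400413883162))
  wall 419 (array([0.45674616, 0.30704543, 0.02860093]), np.float64(0.0009458821710342251))
scene mat_top 886 0.81 z pct [0.    0.005 0.007 0.007] bb [[0.436, 0.06], [0.538, 0.16]]
  mean [0.48372806 0.11166556 0.00514916] contour (array([0.48786486, 0.10876758, 0.05380685]), np.float64(0.003569223585190967))
scene grey_top_grip 542 0.83 z pct [0.095 0.123 0.138 0.14 ] bb [[0.415, -0.106], [0.472, -0.048]]
  rim 114 (array([ 0.44393641, -0.07701517,  0.02846681]), np.float64(0.0014842474668138538))
  wall 353 (array([ 0.44411536, -0.07733586,  0.02884106]), np.float64(0.001291803202947735))
```

Run:
```python
from h import *
from bench import *
from scipy.spatial.transform import Rotation as R
print(current_orientation(), R.from_quat(current_orientation()).as_matrix().round(3).tolist(),current_clock(),current_finger_gap())
d=capture("top");X=cloud(d)
k=(np.abs(X[...,2]-.19)<.006)&(np.hypot(X[...,0]-.456,X[...,1]-.307)<.045)
print("rim top",circ(X[k]))
for v,u in [(50,60),(120,60),(170,110),(190,60)]: print((v,u),X[v,u].round(3),d["range_z"][v,u])
d=capture("scene");Y=cloud(d)
for v,u in [(100,10),(230,20),(300,30),(150,70)]: print((v,u),Y[v,u].round(3))
def down(yaw): return (R.from_euler('z',yaw)*R.from_euler('x',np.pi)).as_quat()
for yaw in [-1.57,-.785,0,.785,1.57]:
    for p in [(.4563,.3075,.153),(.4563,.3075,.30),(.486,.108,.059),(.35,.2,.3)]:
        q=inverse_kinematics(p,down(yaw)); print(yaw,p,None if q is None else np.round(q,2))
print(inverse_kinematics((.18,-.37,.32),current_orientation()))
```

```text
[ 8.41629095e-01 -5.40055985e-01 -7.60388024e-06 -1.04693243e-05] [[0.417, -0.909, -0.0], [-0.909, -0.417, 0.0], [-0.0, -0.0, -1.0]] 1.0 0.08783299767542097
rim top (array([0.45615844, 0.3051284 , 0.02768287]), np.float64(0.0011908383851354392))
(50, 60) [0.92  0.571 0.155] 0.8917982
(120, 60) [0.731 0.569 0.14 ] 0.8679387
(170, 110) [ 0.695  0.568 -0.182] 1.1762034
(190, 60) [ 0.647  0.74  -0.185] 1.1656003
(100, 10) [0.958 0.545 0.319]
(230, 20) [0.719 0.602 0.071]
(300, 30) [ 0.763  0.643 -0.16 ]
(150, 70) [0.853 0.442 0.189]
-1.57 (0.4563, 0.3075, 0.153) [0.47 0.36 1.7  0.   1.08 2.04]
-1.57 (0.4563, 0.3075, 0.3) [0.47 0.22 1.51 0.   1.41 2.04]
-1.57 (0.486, 0.108, 0.059) [ 0.08  0.43  1.9  -0.    0.81  1.65]
-1.57 (0.35, 0.2, 0.3) [ 0.35 -0.01  1.78  0.    1.37  1.92]
-0.785 (0.4563, 0.3075, 0.153) [ 0.47  0.36  1.7  -0.    1.08  1.25]
-0.785 (0.4563, 0.3075, 0.3) [ 0.47  0.22  1.51 -0.    1.41  1.25]
-0.785 (0.486, 0.108, 0.059) [ 0.08  0.43  1.9  -0.    0.81  0.86]
-0.785 (0.35, 0.2, 0.3) [ 0.35 -0.01  1.78 -0.    1.37  1.13]
0 (0.4563, 0.3075, 0.153) [ 0.47  0.36  1.7  -0.    1.08  0.47]
0 (0.4563, 0.3075, 0.3) [ 0.47  0.22  1.51 -0.    1.41  0.47]
0 (0.486, 0.108, 0.059) [ 0.08  0.43  1.9  -0.    0.81  0.08]
0 (0.35, 0.2, 0.3) [ 0.35 -0.01  1.78 -0.    1.37  0.35]
0.785 (0.4563, 0.3075, 0.153) [ 0.47  0.36  1.7  -0.    1.08 -0.32]
0.785 (0.4563, 0.3075, 0.3) [ 0.47  0.22  1.51 -0.    1.41 -0.32]
0.785 (0.486, 0.108, 0.059) [ 0.08  0.43  1.9  -0.    0.81 -0.71]
0.785 (0.35, 0.2, 0.3) [ 0.35 -0.01  1.78 -0.    1.37 -0.44]
1.57 (0.4563, 0.3075, 0.153) [ 0.47  0.36  1.7  -0.    1.08 -1.1 ]
1.57 (0.4563, 0.3075, 0.3) [ 0.47  0.22  1.51 -0.    1.41 -1.1 ]
1.57 (0.486, 0.108, 0.059) [ 0.08  0.43  1.9  -0.    0.81 -1.49]
1.57 (0.35, 0.2, 0.3) [ 0.35 -0.01  1.78 -0.    1.37 -1.22]
[-1.28624555e+00 -9.90849223e-03  1.73189337e+00 -1.83611810e-05
  1.41973310e+00 -1.45242652e-01]
```

```bash
cat >> h.py <<'E'
from scipy.spatial.transform import Rotation as Rn
def down(yaw): return (Rn.from_euler('z',yaw)*Rn.from_euler('x',np.pi)).as_quat()
E
python3 - <<'E'
from h import *
from bench import *
goto_joints(inverse_kinematics((.18,-.37,.32),current_orientation()))
print(current_clock(),current_position())
goto_joints(inverse_kinematics((.35,.22,.32),down(0)))
print(current_clock(),current_position())
move_ptp((.4563,.3065,.27),down(0))
print(current_clock(),current_position(),current_force())
for c in ["wrist","top","scene"]:
    d=capture(c);X=cloud(d);cv2.imwrite(f"pics/{c}1.png",d["image"])
    k=(np.abs(X[...,2]-.19)<.006)&(np.hypot(X[...,0]-.456,X[...,1]-.307)<.045)
    print(c,k.sum(), circ(X[k]) if k.sum()>20 else "")
    k=(np.abs(X[...,2]-.006)<.01)
    r=silhouettes(c,"orange_top_grip")
    print([(a["xy"],a["conf"]) for a in r[:2]])
E
```

```text
1.9583 [ 0.18028768 -0.37099135  0.31999838]
4.1583 [0.35043544 0.21950941 0.31991717]
4.7917 [0.45558422 0.30549689 0.26973794] [-1.13545763  0.7058492   0.23252482]
wrist 1344 (array([0.45770506, 0.30591595, 0.02836844]), np.float64(0.0011351066726241635))
[([258.4, 194.6], 0.62)]
top 78 (array([0.4561427 , 0.3046357 , 0.02746016]), np.float64(0.0011334279068859576))
[([175.7, 217.1], 0.76)]
scene 216 (array([0.45638204, 0.30714009, 0.02819454]), np.float64(0.001397525437061624))
[([181.4, 205.9], 0.75)]
```

Run:
```python
from h import *
from bench import *
hit=servo_line((.4567,.3060,.154),down(0),rate=.1,contact_N=6)
print(hit,current_clock(),current_position(),current_force())
if not hit:
    move_gripper(.04); print("gap",current_finger_gap(),current_force(),current_clock())
    print(servo_line((.4567,.3060,.215),rate=.05)); 
    print(current_clock(),current_position(),current_finger_gap(),current_force())
d=capture("scene");cv2.imwrite("pics/scene2.png",d["image"])
d=capture("top");cv2.imwrite("pics/top2.png",d["image"])
```

```text
False 6.4 [0.45720734 0.30626086 0.15462673] [ 0.02396014  0.24899271 -0.12680894]
gap 0.05837065579962945 [0.1961628  0.24142279 1.08671835] 6.9667
False
8.3333 [0.45646178 0.30588299 0.21462566] 0.05829440140758064 [-0.39457328  0.21711463 -1.29885925]
```

View pics/scene2.png

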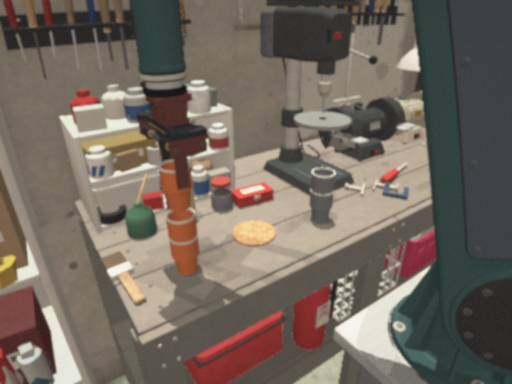

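The scene view shows the top cup held with its rim behind the fingers. The second cup's rim is at (182,212), apparently still in place. I'll check that by depth before moving sideways.

Run:
```python
from h import *
from bench import *
d=capture("scene");X=cloud(d)
near=np.hypot(X[...,0]-.456,X[...,1]-.306)<.045
for z in np.arange(0,.27,.01):
    k=near&(X[...,2]>=z)&(X[...,2]<z+.01)
    if k.sum()>12: print(round(z,3),k.sum(),circ(X[k])[0].round(4))
cv2.imwrite("pics/crop3.png",cv2.resize(d["image"][140:290,120:250],None,fx=4,fy=4,interpolation=2))
print(current_force())
```

```text
0.0 384 [0.4617 0.3029 0.0349]
0.01 71 [0.4578 0.3052 0.0233]
0.02 76 [0.458  0.3053 0.0241]
0.03 63 [0.4583 0.3048 0.0253]
0.04 73 [0.4572 0.3062 0.0289]
0.05 106 [0.4572 0.3062 0.0288]
0.06 105 [0.457  0.306  0.0288]
0.07 112 [0.4567 0.3064 0.0285]
0.08 114 [0.4559 0.3065 0.0279]
0.09 107 [0.456  0.3071 0.0281]
0.1 127 [0.4567 0.307  0.0287]
0.11 187 [0.4564 0.307  0.0282]
0.12 217 [0.4564 0.307  0.0282]
0.13 231 [0.456  0.3071 0.028 ]
0.16 86 [0.4561 0.3066 0.0213]
0.17 98 [0.4553 0.3073 0.0215]
0.18 98 [0.4557 0.307  0.0228]
0.19 93 [0.4558 0.3071 0.0236]
0.2 117 [0.4555 0.3072 0.0281]
0.21 126 [0.4529 0.3062 0.0281]
0.22 153 [0.4516 0.3025 0.0313]
0.23 204 [0.4524 0.3031 0.0312]
0.24 223 [0.4521 0.3018 0.0325]
0.25 147 [0.4515 0.3033 0.0349]
0.26 104 [0.4512 0.306  0.0364]
[-0.26566871 -0.21147703 -0.4254558 ]
```

View pics/crop3.png

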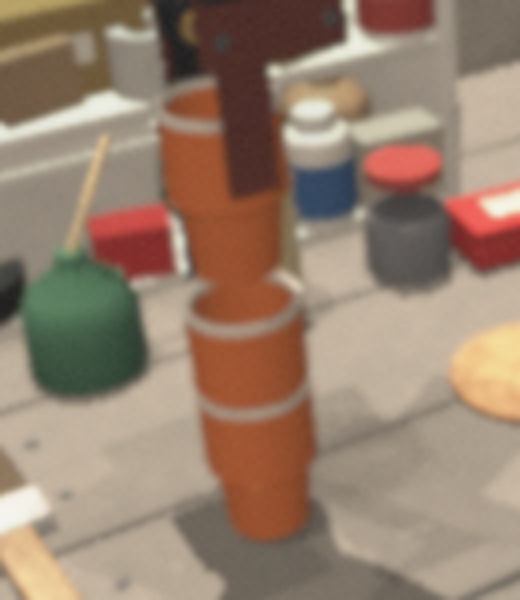

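The gap at z 0.14–0.16 confirms that only the top cup came up, and it hangs straight. I'll carry it to the mat.

Run:
```python
from h import *
from bench import *
servo_line((.4567,.3060,.30),rate=.1)
servo_line((.4858,.1078,.20),rate=.1)
print(current_clock(),current_position(),current_finger_gap())
servo_line((.4858,.1078,.075),rate=.1)
sleep(.2);print(current_force())
hit=servo_line((.4858,.1078,.055),rate=.03,contact_N=3)
print(hit,current_clock(),current_position(),current_force())
for c in ["scene","top"]: cv2.imwrite(f"pics/{c}4.png",capture(c)["image"])
```

```text
11.875 [0.48587885 0.10810851 0.20017293] 0.05834411245550511
[ 0.21978018  0.06231602 -0.89726834]
True 13.9917 [0.48598706 0.10771332 0.05987431] [0.26077816 0.72036909 2.43606978]
```

View pics/scene4.png

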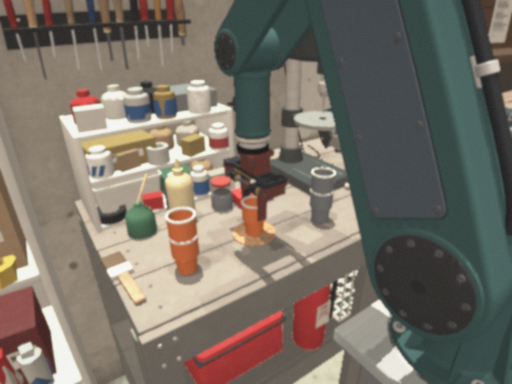

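The cup stands on the mat at (253,217), with contact at the expected height. The other two orange cups still stand at (184,240).

Run:
```python
from h import *
from bench import *
p=current_position()
move_gripper(.088); print(current_finger_gap(),current_clock())
servo_line((p[0],p[1],.22),rate=.1)
move_ptp((.38,.108,.32),down(0))
print(current_clock(),current_force())
for c in ["scene","top","wrist"]:
    d=capture(c);X=cloud(d);cv2.imwrite(f"pics/{c}5.png",d["image"])
    for n,x,y,h in [("cup",.486,.108,.096),("mid",.456,.306,.14),("grey",.443,-.0775,.14)]:
        k=(np.abs(X[...,2]-h)<.006)&(np.hypot(X[...,0]-x,X[...,1]-y)<.05)
        print(c,n,k.sum(),circ(X[k])[0].round(4) if k.sum()>20 else "")
    r=silhouettes(c,"mat_top")
    if r:
        m=r[0]["region"];P=np.array([X[b,a] for a,b in np.argwhere(m)[:,::-1]]);P=P[np.abs(P[:,2]-.006)<.006]
        hull=cv2.convexHull(P[:,:2].astype(np.float32))[:,0]
        print(c,"mat hull circ",circ(hull)[0].round(4))
```

```text
0.08805580080896341 14.7417
17.125 [ 0.34239075 -0.00655724 -0.98437531]
scene cup 138 [0.4855 0.1094 0.0284]
scene mid 200 [0.4565 0.3071 0.0281]
scene grey 134 [ 0.444  -0.0772  0.0287]
scene mat hull circ [0.4875 0.1098 0.0547]
top cup 0 
top mid 115 [0.4562 0.3053 0.0277]
top grey 0 
wrist cup 584 [0.4855 0.1075 0.0283]
wrist mid 0 
wrist grey 290 [ 0.4444 -0.0779  0.0281]
wrist mat hull circ [0.488  0.1069 0.0539]
```

View pics/scene5.png

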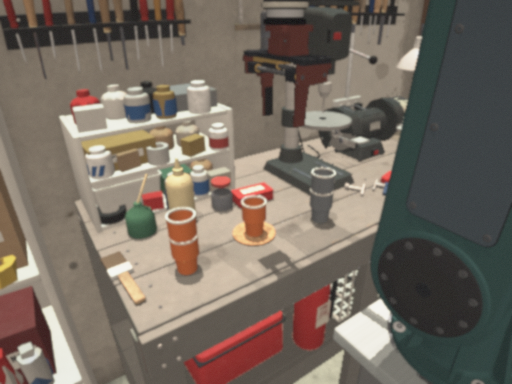

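View pics/top5.png

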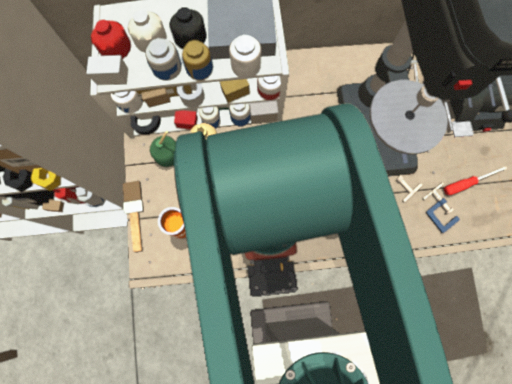

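The scene view shows the cup upright and centred on the mat at (254,218), about 2–3 mm from its centre. The two orange cups stand at (184,240) and the grey cups at (322,195), all unmoved. The top view shows the arm over the mat, so the cup is hidden there. The arm is clear of everything, so I'll hand in.

```bash
python3 -c "
from bench import *
close_job();print(current_clock())"
```

```text
the job is handed in; nothing more can be done
the job is handed in; nothing more can be done
```

The job is handed in: the top orange cup stands upright in the middle of the cork mat, released, with the arm clear of everything. The clock read about 17 s after the last move, against the 38 s limit.

- **Lift:** Before I moved sideways, a depth check showed a clear gap at z 0.14–0.16 m. The lower two cups were still nested and in place.
- **Placement:** The cup touched the mat at the expected height. Afterwards its rim was at about z 0.096 m. The cup's centre was within about 2–3 mm of the mat's by the scene and wrist cameras.
- **Other cups:** The orange pair and the grey stack were within 1 mm of where they started, comparing each with earlier pictures from the same camera where there was one.
- **Disagreements and gaps:**
  - The cameras differ from each other by about 2 mm, which matches the stated calibration.
  - In the final top picture the arm hid the new cup, the mat and the grey stack, so the scene and wrist cameras checked those.
  - The force reading just after the lift was a little larger than the cup's weight. It settled, and the depth check showed no cup was dragged.

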